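Clip a sample slide onto a bench reader and free it again

ROBOT

A 6-joint arm with a two-finger parallel gripper is mounted at the origin on the work surface. World frame = base frame: x ahead of the robot, y to its left, z up, the work surface at z = 0. Lengths are in m, angles in degrees, forces in N, time in s.
With the tool pointing down it reaches from about 0.4 to 0.825 m from the base axis. Payload 7 kg.
Tool frame: the origin (TCP) lies on the front face of the gripper's body, between the roots of the fingers; the fingertips stand 66 mm ahead of it and the grasp point (between the pads) lies 47 mm ahead of it; z points along the fingers, y is the line along which they close (so a half turn about z gives the same grasp; the last joint's range is limited). The gripper opens to 88 mm and grips with 3 to 60 N. Pads are 19 mm wide; open, the fingers measure 130 mm over their backs; the gripper's body (78 mm by 193 mm) begins 47 mm behind the grasp point.
Start: joints at [80.277, 20.546, 0.682, 0, -70.136, -16.507], TCP at [0.298, 0.605, 0.292] pointing down, gripper open.
Joint ranges: [-176.03, 176.03], [-82.01, 121.73], [-58.28, 71.71], [-173.87, 95.51], [-174.79, -0.11], [-173.66, 173.66]. Speed limits (degrees/s): [136.94, 136.94, 172.46, 180, 180, 180].

INTERFACE

Orientations are given as [roll, pitch, yaw] about the fixed x, y, z axes, in that order (R = Rz(yaw) Ry(pitch) Rx(roll)).
In Python, from plant import ctrl gives the robot as it stands.
- The arm moves only by the tool send_rows, never from a script. Its argument "deltas" is a list of rows, each a list of 2 entries, a list of its own where there are three numbers: the shift along the tool's x, y, z each as a share of 800 mm, from -1 to 1, then the turn about the tool's z as a share of 90 degrees, from -1 to 1. A call has exactly 5 rows; each row is the pose to reach, as a shift and turn from the pose commanded when the call began, along the tool's axes at that moment; what a row does not reach only later rows make up. A row lasts 1/12 s, in which the tool goes at most 41.7 mm and 7.16 degrees, less where a joint would pass 70% of its speed; a pose out of reach is approached as far as the arm can. A call with a number of a shift or a turn outside -1 to 1 is refused whole. A call with a gripper value outside its range is refused whole. "gripper" is the opening, from 0 (shut) to 1 (fully open), set as the call begins (left out, the last holds). The fingers move at their own pace and stop on an object; the grip force is fixed at half the most. Time passes only in rows, so rows that repeat a pose let the fingers close, or fill a call up. It gives the time, the measured TCP pose, the force, the opening and the grip force at its end, in the units of the state.
- ctrl.get_obs(): the state, without advancing time (a new reading comes with each control period).
- ctrl.snapshot(name): name is "side" or "top"; returns a dict with "color" (420x560x3 uint8, red, green, blue), "vertical_fov" (degrees; the focal length in pixels is half the picture's height over the tangent of half this angle, whatever the lens; pixels are square), "cx", "cy" (the principal point, pixels), "k1" (the pictures are not rectified: a ray, as slopes to the right and down, at radius r is drawn at 1 + k1 r^2 times it, then the intrinsics apply), "rvec" (rotation vector, rad) and "tvec" (3), from world to camera coordinates, as OpenCV has them. Camera axes: x right, y down, z forward; pixel columns grow to the right and rows downward; lengths in m; the calibration is good to about 2 mm. A picture is of the moment at which its call begins. There is no depth.
- ctrl.close_job(): hands the job in; it is judged then, once.
Trained networks look in a picture, given as the dict that the camera call returned (one of the last four; its "shot" number tells which), for a name from the list of things; names that differ only in an ending like _2 or _b are one class to them, and where a whole thing is asked for, a point or a joint stands for the part that bears it (a point fixed in the world has none). Each returns a list of dicts, best first, with "conf" (0 to 1); they miss things now and then, are a little off and sometimes report something else, mostly with a low value. They report only what shows in the picture. A call takes as long as a camera call. They do not tell look-alikes from the thing itself.
- ctrl.boxes_of(picture, thing): "xy" ([column, row] as shares, 0 to 1, of the picture: columns of its width, rows of its height, amid what is visible of it).
- ctrl.cut_out(picture, thing): "pixels" (420x560 bool, what is visible of it) and "xy" ([column, row] as shares, 0 to 1, of the picture: columns of its width, rows of its height, amid what is visible of it).
The state is a dict: "clock": time; "joint_pos": joint angles; "qvel": joint speeds; "tau": joint torques, N m; "tool_pos": TCP position; "orientation": TCP orientation; "force": force on the tool from outside, world axes, zero at the start; "moment": the same for the moment, N m; "opening": finger opening in m; "gripper_force": force on a finger pad.
Only numpy, scipy, OpenCV 4.12 (cv2) and the standard library are available. Lean on these libraries where they do the work, as an engineer would, in place of code of your own. Each camera call takes 0.05 s, during which the arm holds its last target. There are 200 camera calls.

TASK

Take the framed sample slide from its blue tray and set it down gently, not dropped, lying flat in the reader's cradle between the metal rails; the tray's end blocks and the cradle's rails leave different edges free, so on the way it has to be put down (the black rubber puck is there for that) and taken again the other way. Then swing the spring clip round by its red knob until its white foot presses on the slide, take your hand off and leave it clipped for two seconds for the reading. Finally swing the clip all the way back clear, leaving the slide in the cradle and without knocking over any of the bottles, jars or glassware.

Things in the scene. Friction and masses are not known exactly. Their poses are not given: they have to be found in the camera images.
- slide: sample slide in a yellow plastic frame with a glass window, 60 mm long (own x) by 40 mm wide (own y) by 12 mm thick, about 60 g; this point is its centre, half-way up; z up. Either end may lead and it has no wrong way round. It lies flat in the tray at the start.
- tray: fixed blue tray, 110 (x) by 46 mm, origin in the middle of its underside. The slide lies centred on a bar 12 mm high and 34 mm wide, its long axis along the tray's x. End blocks, 30 mm over the bench (6 above the slide), stand 2.5 mm from its short ends: here it can be taken only across its 40 mm width; its long sides are free and overhang the bar by 3 mm
- puck_top (a point): centre of the top of a fixed black rubber puck, 38 mm diameter, 15 mm high, on the bench: a free place to set the slide down; the slide overhangs it on all sides except for the middle of its width, where the overhang is only 1 mm. Any yaw will do
- cradle (a point): centre of the cradle's floor, 50 mm over the bench, on the white reader (fixed). z up. The slide belongs here, centred, long axis along this x, either way round. The floor block is 50 mm long: the slide's short ends overhang it by 5 mm, with 15 mm open below for fingers, down to the reader's top. The reader reaches from x = -70 to 115 and y = -55 to 115 mm
- rail (a point): middle of the top of the long aluminium rail, at y = -25 mm, 18 mm above the cradle floor; axes as the cradle's. It spans x = -26 to 26 mm, a short one opposite spans x = -26 to -5 mm; inner faces 44 mm apart, the top 8 mm flaring outwards. In the cradle the slide can be held only by its two short ends
- pivot (a point): the clip's pivot screw, brass head, at the height of the spring arm; 85 mm in x and 34 mm in y from the cradle centre, 20 mm above its floor; axes as the cradle's. It turns about a vertical line
- clip (a joint): clip angle about its pivot screw (rad), growing counter-clockwise from above. 0: the clear stop, arm pointing 102.7 degrees from the cradle's x towards its y; starts at 0 to 0.6. At 1.52 the foot meets the slide's long edge, climbs 1.2 mm and bears on the top with about 2 N; 1.75 to the stop at 1.80 is fully on. Stays where left; about 1 N at the knob, 3 to 4 N as the foot climbs
- clip_leaf: the clip's steel spring arm, 11 mm wide, 2 mm thick; origin at the pivot, its own x along the arm, z up. At 72.6 mm out it has a round white foot of 14 mm diameter; at 55 mm a red knob. It springs up and down at the pivot (2 N lifts the foot 1.2 mm)
- clip_knob (a point): centre (half-way up) of the upright red knob on the clip arm, 12 mm diameter, 26 mm tall, top 47 mm above the cradle floor, 55 mm from the pivot screw; to be pinched or pushed sideways from above
- amber: loose brown glass bottle, 60 mm diameter, 130 mm tall, origin under its centre; bystander
- flask: loose stoppered glass flask, 68 mm diameter, 112 mm tall, origin under its centre; bystander
- jar: loose white jar, 68 mm diameter, 110 mm tall, origin under its centre; bystander
- beaker: loose glass beaker, 64 mm diameter, 75 mm tall, origin under its centre; bystander
Things that resemble listed ones, but are neither listed nor needed, are in the scene too. What is meant by the slide is not green or pink, and is the smaller of those in its own colour.

How it is judged (in metres and radians):
On the way, in this order (a step that is already met when the one before it is completed fails the run):
1. the slide lies flat in the cradle, let go, the clip still clear of it (x of slide in the frame of cradle between -0.006 and 0.006 m and y of slide in the frame of cradle between -0.005 and 0.005 m and z of slide in the frame of cradle between 0.003 and 0.009 m and angle between the x axis of slide and the x axis of cradle, either way round below 0.12 rad and angle between slide's own z axis and vertical below 0.08 rad and contact force between the fingers and slide below 0.1 N and value of joint clip below 0.9 rad), for 0.2 s.
2. the clip's foot presses on the slide in the cradle, hand off, for 1.8 seconds (x of slide in the frame of cradle between -0.006 and 0.006 m and y of slide in the frame of cradle between -0.005 and 0.005 m and z of slide in the frame of cradle between 0.003 and 0.009 m and angle between the x axis of slide and the x axis of cradle, either way round below 0.12 rad and angle between slide's own z axis and vertical below 0.08 rad and contact force between the fingers and slide below 0.1 N and value of joint clip above 1.58 rad and contact force between clip_leaf and slide above 0.5 N and contact force between the fingers and clip_leaf below 0.1 N), for 1.8 s.
At the end, for the whole second after the job is handed in: The slide lies at rest and flat in the cradle (within 6 mm along it, 5 mm across it, 3 mm in height, 0.12 rad in yaw, 0.08 rad of level), released, and the clip is at rest, swung back clear to within 0.35 rad of its clear stop (x of slide in the frame of cradle between -0.006 and 0.006 m and y of slide in the frame of cradle between -0.005 and 0.005 m and z of slide in the frame of cradle between 0.003 and 0.009 m and angle between the x axis of slide and the x axis of cradle, either way round below 0.12 rad and angle between slide's own z axis and vertical below 0.08 rad and contact force between the fingers and slide below 0.1 N and value of joint clip below 0.35 rad and velocity of joint clip between -0.05 and 0.05 rad/s and linear speed of slide below 0.02 m/s); the robot touches nothing.
It fails at once if the slide is dropped: falls free faster than 0.3 m/s (some 5 mm) out of the hand (linear speed of slide above 0.3 m/s and contact force between the fingers and slide below 0.02 N).
It fails at once if the amber bottle, flask, jar or beaker is knocked over (angle between any of amber, flask, jar, beaker's own z axis and vertical above 0.6 rad).
It also fails if it takes over 72 s, if anything falls off the work surface, if the arm or the gripper's body presses on something with over 40 N, if the wrist force passes 120 N, or if a joint passes its speed limit or range.

## Working session

There is one attempt and no reset: what is moved stays moved. The work goes in short steps, Python scripts to look and compute and a tool call to move; the robot and the scene stay as the last step left them, time stands still between calls to the robot, and variables do not carry over. Pictures are saved under pics/ and viewed, at most 10 in all, crops included, and the job is handed in when it is done.

Besides the shell and the picture viewer there is one more tool, called after "Request:" as name([rows], argument=value, ...), one row to a line, values as JSON. send_rows: Moves the arm, as the interface text tells. Shift numbers are shares of 800 mm and turn numbers shares of 90 degrees, none past 1 either way. Its arguments: {"type":"object","properties":{"deltas":{"type":"array","items":{"type":"array"}},"gripper":{"type":"number"}},"required":["deltas"]}

```bash
ls; mkdir -p pics; cat > h.py <<'E'
import numpy as np, cv2
from plant import ctrl
def cam(p):
    h=p["color"].shape[0]; f=h/2/np.tan(np.radians(p["vertical_fov"])/2)
    R=cv2.Rodrigues(np.array(p["rvec"],float))[0]; t=np.array(p["tvec"],float).reshape(3)
    K=np.array([[f,0,p["cx"]],[0,f,p["cy"]],[0,0,1.]]); return K,R,t,np.array([p["k1"],0,0,0,0.])
def ray(p,uv):
    K,R,t,d=cam(p); s=cv2.undistortPoints(np.array([[uv]],float),K,d)[0,0]
    return -R.T@t, R.T@np.array([s[0],s[1],1.])
def at_z(p,uv,z):
    o,d=ray(p,uv); return o+d*(z-o[2])/d[2]
def proj(p,X):
    K,R,t,d=cam(p); return cv2.projectPoints(np.array(X,float).reshape(-1,1,3),np.array(p["rvec"],float),t,K,d)[0].reshape(-1,2)
def tri(rays):
    A=0;b=0
    for o,d in rays:
        d=d/np.linalg.norm(d);M=np.eye(3)-np.outer(d,d);A=A+M;b=b+M@o
    return np.linalg.solve(A,b)
def save(p,n): cv2.imwrite("pics/"+n,p["color"][...,::-1])
E
python3 - <<'E'
from h import *
P={n:ctrl.snapshot(n) for n in("side","top")}
for n,p in P.items():
    save(p,n+"0.png"); print(n,cam(p)[1:3],p["k1"])
    for t in["slide","tray","puck_top","cradle","rail","pivot","clip_knob","clip_leaf","clip","amber","flask","jar","beaker"]:
        try:
            print(t,[(round(b["xy"][0]*560,1),round(b["xy"][1]*420,1),round(b["conf"],2)) for b in ctrl.boxes_of(p,t)])
        except Exception as e: print(t,e)
o=ctrl.get_obs();print(o)
E
```

```text
pics
side (array([[ 0.98098794, -0.19399077,  0.00549923],
       [-0.13482691, -0.70163735, -0.69966187],
       [ 0.13958641,  0.68561841, -0.71445296]]), array([-0.57581912,  0.20977517,  0.93419991])) 0.05052817476245422
slide [(225.9, 146.5, 0.83), (205.4, 176.5, 0.74), (245.3, 185.2, 0.71), (282.7, 159.1, 0.58)]
tray [(242.2, 196.3, 0.63)]
puck_top [(297.1, 269.1, 0.77)]
cradle [(261.0, 379.2, 0.81)]
rail [(259.1, 381.4, 0.88)]
pivot [(259.0, 378.6, 0.84), (229.4, 359.3, 0.58)]
clip_knob [(228.3, 359.1, 0.67)]
clip_leaf [(229.0, 360.3, 0.73)]
clip [(229.3, 355.4, 0.97)]
amber [(343.1, 191.4, 0.88)]
flask [(369.4, 243.0, 0.94)]
jar [(392.1, 301.5, 0.64), (296.4, 268.9, 0.6)]
beaker [(207.8, 265.6, 0.83)]
top (array([[ 0.00289095, -0.99996984, -0.00720843],
       [-0.98238615, -0.00149313, -0.18685615],
       [ 0.18683976,  0.00762165, -0.98236084]]), array([0.06902308, 0.61636721, 1.10643714])) -0.12759832291753265
slide [(184.5, 193.8, 0.87), (216.7, 236.6, 0.82), (154.5, 242.1, 0.71), (186.5, 277.1, 0.67)]
tray [(222.5, 239.4, 0.76), (389.9, 270.4, 0.15)]
puck_top [(312.1, 2
[... 391 characters left out ...]
ker [(308.4, 277.8, 0.96)]
{'clock': 1.4, 'joint_pos': array([ 8.02758210e+01,  2.05471497e+01,  6.80007606e-01, -2.80476608e-04,
       -7.01382533e+01, -1.65059732e+01]), 'qvel': array([ 0.01122621,  0.07590035, -0.08982834, -0.00219989, -0.06536795,
        0.05168359]), 'tau': array([ 9.47249900e-04, -5.82389581e+01,  2.93289506e+01,  7.00244799e+00,
        1.24056087e-02, -3.23251152e-05]), 'tool_pos': array([0.298346  , 0.60543313, 0.2921366 ]), 'orientation': array([ 1.79994752e+02, -1.27999640e-03, -2.62302475e+01]), 'force': array([ 0.38847275, -0.76294099, -0.4865131 ]), 'moment': array([-0.04180694, -0.0015345 ,  0.0184714 ]), 'gripper_force': 0.0, 'opening': 0.08773738596491709}
```

```bash
cd pics; python3 -c "
import cv2
for n in('side0','top0'):
    cv2.imwrite(n+'b.png',cv2.resize(cv2.imread(n+'.png'),(800,600),interpolation=cv2.INTER_CUBIC))"
```

```text
(no output)
```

View pics/side0b.png

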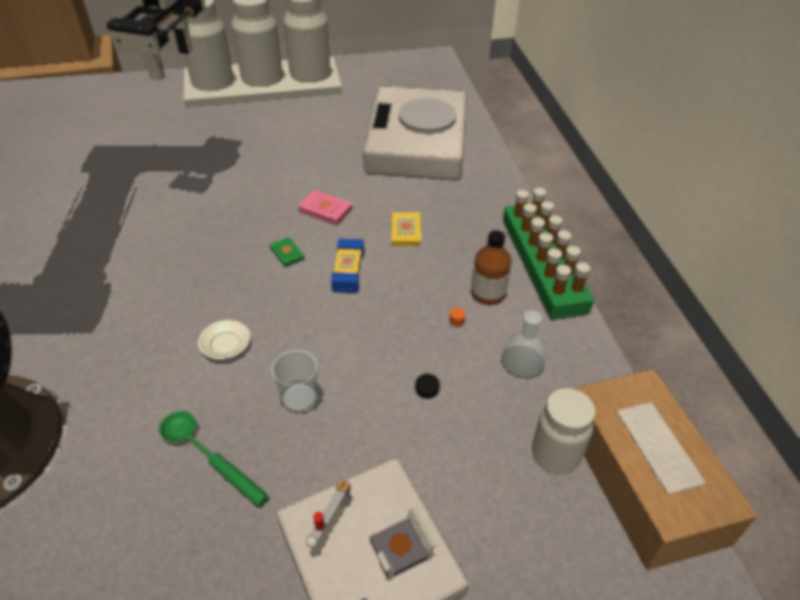

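View pics/top0b.png

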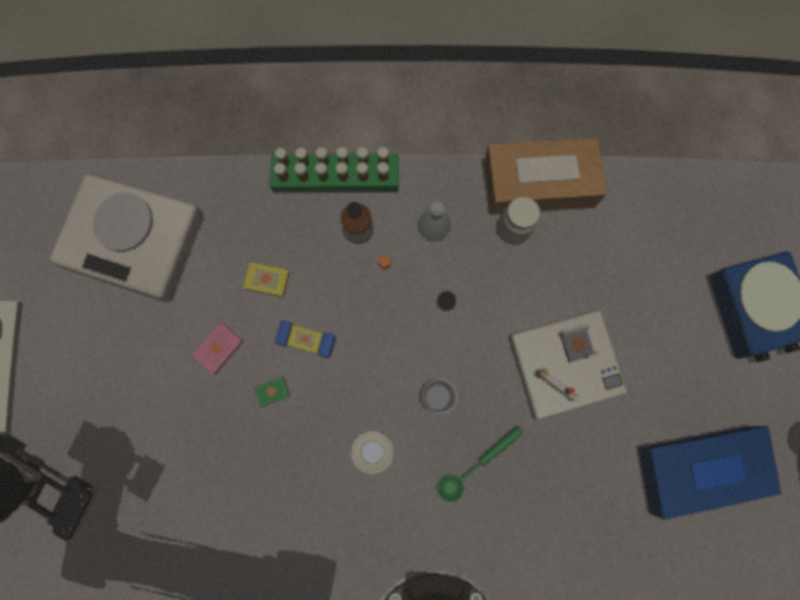

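```bash
cat > m1.py <<'E'
from h import *
P={n:ctrl.snapshot(n) for n in("side","top")}
import pickle; pickle.dump(P,open("P0.pkl","wb"))
c={"side":[(205,150,80,60),(190,315,140,105)],"top":[(176,208,80,60),(350,210,100,75)]}
T=[cv2.resize(P[n]["color"][y:y+h,x:x+w],(400,300),interpolation=cv2.INTER_CUBIC) for n in c for x,y,w,h in c[n]]
cv2.imwrite("pics/crop1.png",np.vstack([np.hstack(T[:2]),np.hstack(T[2:])])[...,::-1])
for n,p in P.items():
    hsv=cv2.cvtColor(p["color"],cv2.COLOR_RGB2HSV)
    for t in ["slide","tray","rail","clip_knob"]:
        for b in ctrl.cut_out(p,t)[:4]:
            m=b["pixels"]; ys,xs=np.nonzero(m); print(n,t,round(b["conf"],2),m.sum(),xs.mean().round(1),ys.mean().round(1), hsv[m].mean(0).round())
E
python3 m1.py
```

```text
side slide 0.83 498 283.8 160.8 [ 21. 149. 191.]
side slide 0.75 265 243.4 182.6 [ 21. 142. 195.]
side slide 0.74 598 227.7 145.3 [153. 113. 188.]
side slide 0.6 356 200.5 175.9 [ 55. 124. 121.]
side tray 0.95 431 243.0 188.2 [107. 148. 124.]
side rail 0.59 9164 259.3 378.3 [ 16.  47. 176.]
side clip_knob 0.95 370 227.7 359.6 [ 13.  81. 160.]
top slide 0.96 648 151.5 244.0 [155.  87. 128.]
top slide 0.85 301 189.8 273.7 [ 56. 100.  97.]
top slide 0.77 565 186.6 195.4 [ 24. 114. 125.]
top slide 0.74 329 213.5 237.8 [ 25. 106. 125.]
top tray 0.54 290 213.0 237.1 [104. 113. 102.]
top rail 0.85 4253 397.0 255.3 [ 21.  31. 124.]
top clip_knob 0.54 159 390.4 268.4 [ 16.  49. 117.]
top clip_knob 0.17 329 212.9 238.3 [ 24. 105. 124.]
```

View pics/crop1.png

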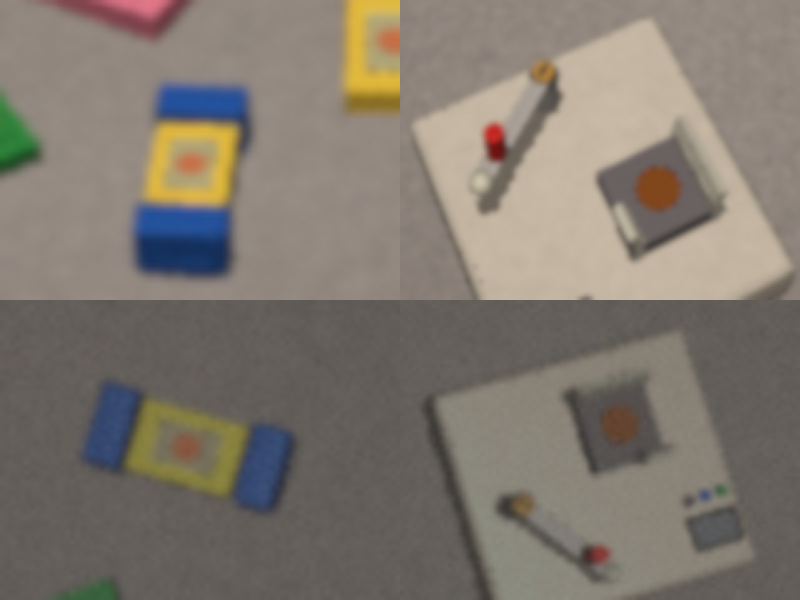

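```bash
cat > m2.py <<'E'
from h import *
import pickle; P=pickle.load(open("P0.pkl","rb"))
from scipy.optimize import least_squares
def blob(p,box,f):
    x,y,w,h=box; hsv=cv2.cvtColor(p["color"],cv2.COLOR_RGB2HSV)[y:y+h,x:x+w].astype(int)
    m=f(hsv[...,0],hsv[...,1],hsv[...,2]).astype(np.uint8)
    n,l,s,c=cv2.connectedComponentsWithStats(m); o=sorted(range(1,n),key=lambda i:-s[i][4])
    return [(c[i]+[x,y],s[i][4],l==i) for i in o]
bx={"side":(222,160,40,50),"top":(188,215,52,48)}
for n,p in P.items():
    x,y,w,h=bx[n]
    b=blob(p,bx[n],lambda H,S,V:(H>12)&(H<34)&(S>85))[0]
    hull=cv2.convexHull(np.argwhere(b[2])[:,::-1].astype(np.int32))
    M=np.zeros((h,w),np.uint8); cv2.fillConvexPoly(M,hull,1)
    c=np.argwhere(M>0)[:,::-1].mean(0)+[x,y]
    W=np.array([at_z(p,q[::-1]+[x,y],.024)[:2] for q in np.argwhere(M>0)],np.float32)
    r=cv2.minAreaRect(W*1000); print(n,"slide",b[1],c.round(1),at_z(p,c,.024).round(4),r)
    bl=blob(p,bx[n],lambda H,S,V:(H>95)&(H<125)&(S>100)&(V>(140 if n=="side" else 70)))[:2]
    q=[at_z(p,k[0],.030) for k in bl]; d=q[0]-q[1]
    print(" blocks",[(k[0].round(1),k[1]) for k in bl],((q[0]+q[1])/2).round(4),np.linalg.norm(d),np.degrees(np.arctan2(d[1],d[0])))
bd={"side":(265,365,32,30),"top":(395,231,20,20)}; bk={"side":(214,350,20,25),"top":(390,264,20,16)}; bp={"side":(233,333,15,14),"top":(374,254,14,12)}
O=[]
for n,p in P.items():
    d=blob(p,bd[n],lambda H,S,V:(H<16)&(S>100))[0]; k=blob(p,bk[n],lambda H,S,V:((H<8)|(H>172))&(S>110))[0]
    v=blob(p,bp[n],lambda H,S,V:(S>(110 if n=="side" else 85))&(H>8)&(H<28))[0]
    print(n,"disc",d[:2],"knob",k[:2],"pivot",v[:2],at_z(p,d[0],.05).round(4),at_z(p,v[0],.072).round(4))
    O+=[(p,d[0],(0,0,.050)),(p,v[0],(.085,.034,.072))]
    C=[((-.07,-.055,.035)),(.115,-.055,.035),(.115,.115,.035),(-.07,.115,.035)]
    K={"top":[(1,(357.5,234.5)),(0,(420.5,218)),(3,(438,274.2))],"side":[(2,(194.2,358.8)),(1,(278.2,321.3)),(0,(327.5,408.8))]}[n]
    O+=[(p,np.array(u),C[i]) for i,u in K]
    P[n]["k"]=k[0]
def X(s,c): a=s[2];return [s[0]+np.cos(a)*c[0]-np.sin(a)*c[1],s[1]+np.sin(a)*c[0]+np.cos(a)*c[1],c[2]]
def fit(O):
    f=lambda s:np.concatenate([proj(p,X(s,c))[0]-u for p,u,c in O])
    r=least_squares(f,[.55,-.2,1.7],loss="soft_l1"); return r
for nm,o in(("both",O),("side",O[:5]),("top",O[5:])):
    r=fit(o); print(nm,r.x.round(4),np.degrees(r.x[2]).round(2),np.round(r.fun.reshape(-1,2),1).tolist())
k=tri([ray(p,p["k"]) for p in P.values()]); print("knob",k)
s=fit(O).x; pv=X(s,(.085,.034,.08)); d=k-pv; print("pivot",np.round(pv,4),"r",np.hypot(d[0],d[1]),"clip",np.arctan2(d[1],d[0])-s[2]-np.radians(102.7))
for n,p in P.items():
    u={"side":(297.1,269.1),"top":(312.1,208.7)}[n]
    x,y=int(u[0])-12,int(u[1])-12
    b=blob(p,(x,y,24,24),lambda H,S,V:V<60)[0]; print("puck",b[:2],at_z(p,b[0],.012))
E
python3 m2.py
```

```text
side slide 281 [243.  182.1] [0.5529 0.2505 0.024 ] ((552.54541015625, 251.56503295898438), (58.119937896728516, 46.35258865356445), 79.16243743896484)
 blocks [(array([244.7, 169.4]), np.int32(78)), (array([240.5, 193.7]), np.int32(78))] [0.552  0.2473 0.03  ] 0.08813759665952632 74.97205217426311
top slide 230 [212.8 237.1] [0.5533 0.2515 0.024 ] ((553.5014038085938, 251.15310668945312), (63.16259002685547, 42.71851348876953), 76.19649505615234)
 blocks [(array([228.4, 240.9]), np.int32(111)), (array([197.8, 232.7]), np.int32(102))] [0.5533 0.25   0.03  ] 0.08757383835483695 -104.63435989140716
side disc (array([279.84375   , 380.53645833]), np.int32(192)) knob (array([222.78378378, 364.09459459]), np.int32(74)) pivot (array([239.88636364, 339.97727273]), np.int32(44)) [ 0.5398 -0.2691  0.05  ] [ 0.4843 -0.196   0.072 ]
top disc (array([404.61111111, 240.61111111]), np.int32(54)) knob (array([399., 273.]), np.int32(11)) pivot (array([380.17647059, 260.82352941]), np.int32(17)) [ 0.5407 -0.2684  0.05  ] [ 0.485  -0.1948  0.072 ]
both [ 0.5394 -0.2694  1.8374] 105.28 [[-0.2, 0.2], [-0.0, 0.2], [-2.5, -3.2], [-0.1, -3.8], [1.8, -0.5], [0.4, 0.5], [0.6, 0.3], [0.2, -1.0], [0.6, -2.0], [2.2, 1.3]]
side [ 0.5394 -0.2706  1.8397] 105.41 [[-0.0, 0.9], [0.0, 0.9], [-2.5, -2.4], [-0.1, -3.3], [2.1, 0.1]]
top [ 0.5395 -0.2676  1.8396] 105.4 [[-0.3, 0.4], [-0.0, 0.3], [-0.5, -0.9], [-0.1, -2.1], [1.6, 1.2]]
knob [ 0.45153527 -0.23995283  0.08520658]
pivot [ 0.4842 -0.1964  0.08  ] r 0.05443198560924851 clip -5.844133692764714
puck (array([298.68544601, 269.94835681]), np.int32(213)) [ 0.6298134  -0.02771562  0.012     ]
puck (array([312.14285714, 210.23015873]), np.int32(126)) [ 0.63097213 -0.02230766  0.012     ]
```

```bash
cat > plan.py <<'E'
import sys,json
from h import *
from scipy.spatial.transform import Rotation as Rn
def plan(wps,start=None):
    o=ctrl.get_obs(); p=np.array(o["tool_pos"]); y=o["orientation"][2]
    print("now",o["clock"],p.round(4),np.round(o["orientation"],2),"open",round(o["opening"],4),"grip",round(o["gripper_force"],2),"F",np.round(o["force"],1))
    if start is not None: p,y=np.array(start[:3],float),start[3]
    for w in wps:
        q=np.array(w[:3],float); dy=(w[3]-y+180)%360-180
        if len(w)>4: dy=w[3]-y
        n=max(1,int(np.ceil(max(np.linalg.norm(q-p)/.2,abs(dy)/35))))
        for i in range(n):
            s=(q-p)/(n-i); t=dy/(n-i); R=Rn.from_euler("xyz",[180,0,y],degrees=True).as_matrix()
            print("  ",(R.T@s/.8).round(4).tolist(),round(-t/90,4)); p=p+s; y=y+t; dy-=t
        print("  ->",w)
if __name__=="__main__": plan(json.loads(sys.argv[1]))
E
python3 - <<'E'
from plan import *
import pickle; P=pickle.load(open("P0.pkl","rb"))
for n,u in dict(amber=[(343.1,191.4),(246.7,156.2)],flask=[(369.4,243),(304,155.8)],beaker=[(207.8,265.6),(308.4,277.8)],jar=[(392.1,301.5),(364.4,154.9)]).items():
    print(n,tri([ray(P["side"],u[0]),ray(P["top"],u[1])]).round(3))
a=np.radians(-104.7); c=np.array([.5531,.2508])+.015*np.array([np.cos(a),np.sin(a)]); print(c)
plan([[c[0],c[1],.2,-104.7],[c[0],c[1],.072,-104.7]])
E
```

```text
amber [0.781 0.161 0.035]
flask [ 0.788 -0.     0.031]
beaker [ 0.443 -0.008  0.048]
jar [ 0.776 -0.165  0.06 ]
[0.54929363 0.23629098]
now 1.9 [0.2983 0.6055 0.2921] [180.     0.   -26.23] open 0.0875 grip 0.0 F [-0.4  0.1 -0.4]
   [0.1618, 0.0918, 0.0384] 0.2906
   [0.1857, 0.011, 0.0384] 0.2906
   [0.1715, -0.0719, 0.0384] 0.2906
  -> [np.float64(0.549293630831228), np.float64(0.23629098370836188), 0.2, -104.7]
   [0.0, -0.0, 0.16] -0.0
  -> [np.float64(0.549293630831228), np.float64(0.23629098370836188), 0.072, -104.7]
```

Request:
send_rows([
  [[0.162,0.092,0.038],0.29],
  [[0.162,0.092,0.038],0.29],
  [[0.162,0.092,0.038],0.29],
  [[0.162,0.092,0.038],0.29],
  [[0.162,0.092,0.038],0.29],
], gripper=1)

```text
clock: 2.32
tool_pos: [0.3838, 0.4777, 0.2608]
orientation: [179.9, -0.1, -52.8]
force: [-0.2, -0.1, -0.0]
opening: 0.0874
gripper_force: 0.0
```

```bash
python3 plan.py "[[0.5493,0.2363,0.2,-104.7]]"
```

```text
now 2.3167 [0.3838 0.4777 0.2608] [ 1.7987e+02 -6.0000e-02 -5.2820e+01] open 0.0874 grip 0.0 F [-0.2 -0.1 -0. ]
   [0.1827, 0.0087, 0.038] 0.2882
   [0.1682, -0.0721, 0.038] 0.2882
  -> [0.5493, 0.2363, 0.2, -104.7]
```

Request:
send_rows([
  [[0.186,0.011,0.038],0.29],
  [[0.186,0.011,0.038],0.29],
  [[0.186,0.011,0.038],0.29],
  [[0.186,0.011,0.038],0.29],
  [[0.186,0.011,0.038],0.29],
])

```text
clock: 2.73
tool_pos: [0.4674, 0.355, 0.2302]
orientation: [179.9, -0.1, -78.9]
force: [-1.0, 0.5, 0.3]
opening: 0.0874
gripper_force: 0.0
```

Request:
send_rows([
  [[0.171,-0.072,0.038],0.29],
  [[0.171,-0.072,0.038],0.29],
  [[0.171,-0.072,0.038],0.29],
  [[0.171,-0.072,0.038],0.29],
  [[0.171,-0.072,0.038],0.29],
])

```text
clock: 3.15
tool_pos: [0.5513, 0.233, 0.1996]
orientation: [179.9, -0.1, -105.0]
force: [-0.3, 0.7, -0.3]
opening: 0.0877
gripper_force: 0.0
```

Request:
send_rows([
  [[0,0,0],0],
  [[0,0,0],0],
  [[0,0,0],0],
  [[0,0,0],0],
  [[0,0,0],0],
])

```text
clock: 3.57
tool_pos: [0.5496, 0.2375, 0.2013]
orientation: [-180.0, 0.0, -104.4]
force: [-0.2, -0.1, -0.1]
opening: 0.0877
gripper_force: 0.0
```

```bash
python3 plan.py "[[0.5493,0.2363,0.072,-104.7]]"
```

```text
now 3.5667 [0.5496 0.2375 0.2013] [-1.7998e+02  3.0000e-02 -1.0442e+02] open 0.0877 grip 0.0 F [-0.2 -0.1 -0.1]
   [0.0016, -0.0001, 0.1616] 0.0031
  -> [0.5493, 0.2363, 0.072, -104.7]
```

Request:
send_rows([
  [[0.0016,0,0.04],0.003],
  [[0.0016,0,0.08],0.003],
  [[0.0016,0,0.12],0.003],
  [[0.0016,0,0.145],0.003],
  [[0.0016,0,0.1615],0.003],
])

```text
clock: 3.98
tool_pos: [0.5483, 0.2352, 0.0693]
orientation: [179.9, -0.1, -104.7]
force: [0.1, 0.7, -0.2]
opening: 0.088
gripper_force: 0.0
```

Request:
send_rows([
  [[0,0,0],0],
  [[0,0,0],0],
  [[0,0,0],0],
  [[0,0,0],0],
  [[0,0,0],0],
], gripper=0.2)

```text
clock: 4.4
tool_pos: [0.5501, 0.2359, 0.0731]
orientation: [-179.9, 0.1, -104.8]
force: [0.4, -0.1, 0.8]
opening: 0.0598
gripper_force: 0.0
```

Request:
send_rows([
  [[0,0,0],0],
  [[0,0,0],0],
  [[0,0,0],0],
  [[0,0,0],0],
  [[0,0,0],0],
])

```text
clock: 4.82
tool_pos: [0.5497, 0.2354, 0.0722]
orientation: [-180.0, 0.0, -104.8]
force: [-0.5, -0.6, 4.2]
opening: 0.0395
gripper_force: 29.9
```

Request:
send_rows([
  [[0,0,-0.03],0],
  [[0,0,-0.06],0],
  [[0,0,-0.09],0],
  [[0,0,-0.1],0],
  [[0,0,-0.1],0],
])

```text
clock: 5.23
tool_pos: [0.5506, 0.236, 0.1541]
orientation: [-179.9, 0.2, -104.8]
force: [-0.4, -0.4, -0.5]
opening: 0.0399
gripper_force: 29.9
```

```bash
python3 plan.py "[[0.626,-0.043,0.14,-104.7],[0.626,-0.043,0.0765,-104.7]]"
```

```text
now 5.2333 [0.5506 0.236  0.1541] [-179.85    0.2  -104.79] open 0.0399 grip 29.94 F [-0.4 -0.4 -0.5]
   [0.1566, -0.0901, 0.0088] -0.0005
   [0.1566, -0.09, 0.0088] -0.0005
  -> [0.626, -0.043, 0.14, -104.7]
   [0.0, -0.0, 0.0794] -0.0
  -> [0.626, -0.043, 0.0765, -104.7]
```

Request:
send_rows([
  [[0.04,-0.02,0],0],
  [[0.08,-0.045,0],0],
  [[0.12,-0.07,0],0],
  [[0.157,-0.09,0.009],0],
  [[0.157,-0.09,0.009],0],
])

```text
clock: 5.65
tool_pos: [0.5862, 0.0904, 0.1417]
orientation: [179.8, -0.2, -105.1]
force: [-0.8, 0.5, -1.5]
opening: 0.0397
gripper_force: 29.9
```

Request:
send_rows([
  [[0.04,-0.02,0],0],
  [[0.08,-0.045,0],0],
  [[0.12,-0.07,0],0],
  [[0.145,-0.084,0.009],0],
  [[0.157,-0.09,0.009],0],
])

```text
clock: 6.07
tool_pos: [0.6237, -0.0473, 0.1344]
orientation: [179.8, -0.1, -105.0]
force: [-0.6, -0.8, -0.9]
opening: 0.0398
gripper_force: 29.9
```

Request:
send_rows([
  [[0,0,0],0],
  [[0,0,0],0],
  [[0,0,0],0],
  [[0,0,0],0],
  [[0,0,0],0],
])

```text
clock: 6.48
tool_pos: [0.6246, -0.0432, 0.1375]
orientation: [-180.0, 0.0, -104.7]
force: [0.2, -0.6, -0.6]
opening: 0.0395
gripper_force: 29.9
```

```bash
cat > look.py <<'E'
import sys
from h import *
# crops: name:x,y,w,h pairs tiled
out=sys.argv[1]; T=[]
for a in sys.argv[2:]:
    n,b=a.split(":"); x,y,w,h=map(int,b.split(",")); p=ctrl.snapshot(n)
    T.append(cv2.resize(p["color"][y:y+h,x:x+w],(400,300),interpolation=cv2.INTER_CUBIC))
cv2.imwrite("pics/"+out,np.hstack(T)[...,::-1])
E
python3 look.py puck.png side:250,220,100,75 top:265,170,100,75; python3 plan.py "[[0.626,-0.043,0.0765,-104.7]]"
```

```text
now 6.5833 [ 0.6246 -0.0434  0.1376] [-1.7998e+02  1.0000e-02 -1.0473e+02] open 0.0398 grip 29.94 F [ 0.2  0.7 -1.1]
   [-0.0009, -0.0015, 0.0764] -0.0003
  -> [0.626, -0.043, 0.0765, -104.7]
```

View pics/puck.png

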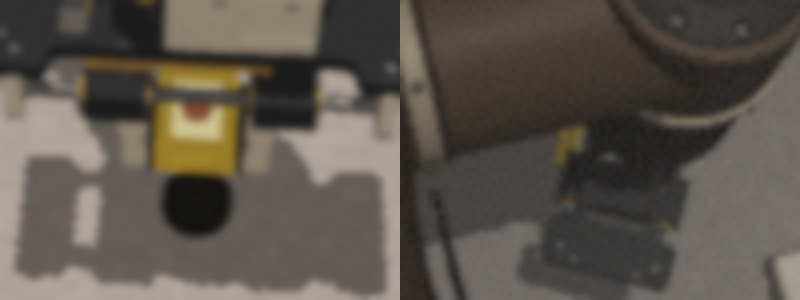

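Request:
send_rows([
  [[-0.001,-0.0015,0.02],0],
  [[-0.001,-0.0015,0.045],0],
  [[-0.001,-0.0015,0.065],0],
  [[-0.001,-0.0015,0.075],0],
  [[-0.001,-0.0015,0.076],0],
])

```text
clock: 7.0
tool_pos: [0.6255, -0.0436, 0.0755]
orientation: [179.9, -0.1, -104.8]
force: [0.5, -0.6, -0.6]
opening: 0.0398
gripper_force: 30.0
```

Request:
send_rows([
  [[0,0,0.0005],0],
  [[0,0,0.001],0],
  [[0,0,0.0015],0],
  [[0,0,0.002],0],
  [[0,0,0.002],0],
])

```text
clock: 7.42
tool_pos: [0.6262, -0.0438, 0.0754]
orientation: [-180.0, 0.0, -104.8]
force: [0.1, -0.3, 0.3]
opening: 0.0397
gripper_force: 30.0
```

Request:
send_rows([
  [[0,0,0.0005],0],
  [[0,0,0.001],0],
  [[0,0,0.0012],0],
  [[0,0,0.0012],0],
  [[0,0,0.0012],0],
])

```text
clock: 7.83
tool_pos: [0.6261, -0.0439, 0.0749]
orientation: [-180.0, 0.0, -104.8]
force: [-1.2, 0.3, 5.7]
opening: 0.0399
gripper_force: 30.0
```

```bash
python3 plan.py "[]"
```

```text
now 7.8333 [ 0.6261 -0.0439  0.0749] [-1.7996e+02  1.0000e-02 -1.0479e+02] open 0.0399 grip 29.96 F [-1.2  0.3  5.7]
```

Contact (5.7 N). Release, wait, lift.

Request:
send_rows([
  [[0,0,0],0],
  [[0,0,0],0],
  [[0,0,0],0],
  [[0,0,0],0],
  [[0,0,0],0],
], gripper=0.9)

```text
clock: 8.25
tool_pos: [0.626, -0.0439, 0.0738]
orientation: [180.0, -0.0, -104.8]
force: [-1.0, 0.5, 0.5]
opening: 0.068
gripper_force: 0.0
```

Request:
send_rows([
  [[0,0,0],0],
  [[0,0,-0.01],0],
  [[0,0,-0.04],0],
  [[0,0,-0.08],0],
  [[0,0,-0.1],0],
], gripper=1)

```text
clock: 8.67
tool_pos: [0.6272, -0.0439, 0.1578]
orientation: [-179.8, 0.0, -104.8]
force: [1.6, -1.2, 1.7]
opening: 0.0872
gripper_force: 0.0
```

```bash
python3 - <<'E'
from plan import *
a=np.radians(-104.8); c=np.array([.6261,-.0439])-.015*np.array([np.cos(a),np.sin(a)]); print("slide exp",c)
p=ctrl.snapshot("side"); save(p,"puck2.png")
x,y,w,h=265,225,70,70; hsv=cv2.cvtColor(p["color"],cv2.COLOR_RGB2HSV)[y:y+h,x:x+w].astype(int)
m=((hsv[...,0]>12)&(hsv[...,0]<34)&(hsv[...,1]>110)).astype(np.uint8)
hull=cv2.convexHull(np.argwhere(m)[:,::-1].astype(np.int32)); M=np.zeros((h,w),np.uint8); cv2.fillConvexPoly(M,hull,1)
q=np.argwhere(M)[:,::-1].mean(0)+[x,y]; print(m.sum(),M.sum(),q,at_z(p,q,.026),proj(p,[c[0],c[1],.027]))
cv2.imwrite("pics/puck2c.png",cv2.resize(p["color"][220:295,250:350],(600,450),interpolation=cv2.INTER_CUBIC)[...,::-1])
plan([[c[0],c[1],.14,-194.7],[c[0],c[1],.074,-194.7]])
E
```

```text
slide exp [ 0.62993169 -0.02939765]
455 1702 [290.70211516 251.26439483] [0.62132531 0.01354094 0.026     ] [[299.20769719 266.2332391 ]]
now 8.7167 [ 0.6285 -0.0437  0.1605] [-1.7959e+02  1.3000e-01 -1.0474e+02] open 0.0876 grip 0.0 F [ 2.1 -0.1  3.1]
   [-0.0059, 0.0009, 0.0085] 0.3332
   [-0.0047, 0.0038, 0.0085] 0.3332
   [-0.0021, 0.0056, 0.0085] 0.3332
  -> [np.float64(0.6299316863690368), np.float64(-0.029397649170933113), 0.14, -194.7]
   [-0.0, -0.0, 0.0825] -0.0
  -> [np.float64(0.6299316863690368), np.float64(-0.029397649170933113), 0.074, -194.7]
```

View pics/puck2c.png

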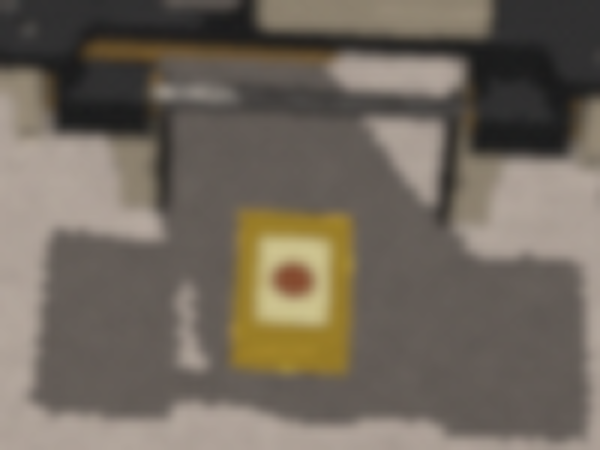

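Request:
send_rows([
  [[-0.006,0.001,0],0.08],
  [[-0.006,0.001,0],0.16],
  [[-0.006,0.001,0],0.24],
  [[-0.006,0.001,0],0.333],
  [[-0.006,0.001,0],0.333],
])

```text
clock: 9.13
tool_pos: [0.6264, -0.039, 0.1544]
orientation: [-180.0, 0.0, -135.1]
force: [-0.3, -1.1, 0.6]
opening: 0.0879
gripper_force: 0.0
```

Request:
send_rows([
  [[-0.005,0.004,0],0.08],
  [[-0.005,0.004,0],0.16],
  [[-0.005,0.004,0],0.24],
  [[-0.005,0.004,0],0.333],
  [[-0.005,0.004,0],0.333],
])

```text
clock: 9.55
tool_pos: [0.627, -0.0339, 0.1542]
orientation: [180.0, 0.0, -164.9]
force: [-1.0, -0.4, -0.0]
opening: 0.0875
gripper_force: 0.0
```

Request:
send_rows([
  [[-0.002,0.006,0],0.08],
  [[-0.002,0.006,0],0.16],
  [[-0.002,0.006,0],0.24],
  [[-0.002,0.006,0],0.3],
  [[-0.002,0.006,0],0.333],
])

```text
clock: 9.97
tool_pos: [0.6273, -0.0289, 0.1541]
orientation: [180.0, 0.0, 165.3]
force: [0.2, -1.0, -0.2]
opening: 0.0877
gripper_force: 0.0
```

Request:
send_rows([
  [[0,0,0],0],
  [[0,0,0],0],
  [[0,0,0],0],
  [[0,0,0],0],
  [[0,0,0],0],
])

```text
clock: 10.38
tool_pos: [0.6273, -0.0289, 0.154]
orientation: [180.0, 0.0, 165.4]
force: [-0.1, 0.8, 0.7]
opening: 0.088
gripper_force: 0.0
```

```bash
python3 plan.py "[[0.6299,-0.0294,0.074,-194.7]]"
```

```text
now 10.3833 [ 0.6273 -0.0289  0.154 ] [180.     0.   165.39] open 0.088 grip 0.0 F [-0.1  0.8  0.7]
   [-0.0033, 0.0002, 0.1] 0.001
  -> [0.6299, -0.0294, 0.074, -194.7]
```

Request:
send_rows([
  [[-0.0033,0,0.02],0],
  [[-0.0033,0,0.045],0],
  [[-0.0033,0,0.07],0],
  [[-0.0033,0,0.09],0],
  [[-0.0033,0,0.1],0],
])

```text
clock: 10.8
tool_pos: [0.6287, -0.0298, 0.0718]
orientation: [-179.9, -0.2, 165.3]
force: [-0.6, -0.6, 0.3]
opening: 0.0878
gripper_force: 0.0
```

Request:
send_rows([
  [[0,0,0],0],
  [[0,0,0],0],
  [[0,0,0],0],
  [[0,0,0],0],
  [[0,0,0],0],
], gripper=0.45)

```text
clock: 11.22
tool_pos: [0.6304, -0.0294, 0.0751]
orientation: [180.0, 0.1, 165.3]
force: [0.8, 1.3, 0.7]
opening: 0.0598
gripper_force: 9.1
```

Request:
send_rows([
  [[0,0,0],0],
  [[0,0,0],0],
  [[0,0,0],0],
  [[0,0,0],0],
  [[0,0,0],0],
])

```text
clock: 11.63
tool_pos: [0.6304, -0.0294, 0.0751]
orientation: [180.0, 0.1, 165.3]
force: [-1.4, 1.2, 6.3]
opening: 0.0599
gripper_force: 30.0
```

```bash
python3 plan.py "[]"
```

```text
now 11.6333 [ 0.6304 -0.0294  0.0751] [1.7997e+02 9.0000e-02 1.6532e+02] open 0.0599 grip 29.98 F [-1.4  1.2  6.3]
```

Request:
send_rows([
  [[0,0,-0.03],0],
  [[0,0,-0.08],0],
  [[0,0,-0.12],0],
  [[0,0,-0.14],0],
  [[0,0,-0.14],0],
])

```text
clock: 12.05
tool_pos: [0.6319, -0.0293, 0.1911]
orientation: [179.8, 0.4, 165.3]
force: [1.0, -0.9, -0.7]
opening: 0.0595
gripper_force: 30.0
```

```bash
python3 plan.py "[[0.540,-0.2688,0.165,-164.6],[0.540,-0.2688,0.122,-164.6]]"
```

```text
now 12.05 [ 0.6319 -0.0293  0.1911] [179.83   0.41 165.33] open 0.0595 grip 29.98 F [ 1.  -0.9 -0.7]
   [0.0176, -0.1593, 0.0163] -0.1671
   [0.0584, -0.1493, 0.0163] -0.1671
  -> [0.54, -0.2688, 0.165, -164.6]
   [0.0, -0.0, 0.0538] -0.0
  -> [0.54, -0.2688, 0.122, -164.6]
```

Request:
send_rows([
  [[0.005,-0.04,0],-0.04],
  [[0.009,-0.08,0],-0.08],
  [[0.013,-0.12,0],-0.12],
  [[0.0176,-0.159,0.01],-0.167],
  [[0.0176,-0.159,0.016],-0.167],
])

```text
clock: 12.47
tool_pos: [0.5811, -0.1526, 0.1722]
orientation: [180.0, -0.1, -179.6]
force: [-0.6, 1.2, -1.3]
opening: 0.0597
gripper_force: 30.0
```

Request:
send_rows([
  [[0.015,-0.04,0],-0.04],
  [[0.03,-0.08,0],-0.08],
  [[0.045,-0.115,0],-0.12],
  [[0.055,-0.14,0.01],-0.15],
  [[0.0584,-0.149,0.016],-0.167],
])

```text
clock: 12.88
tool_pos: [0.5359, -0.2707, 0.1593]
orientation: [180.0, -0.1, -164.6]
force: [-0.0, 0.4, -0.7]
opening: 0.0598
gripper_force: 30.0
```

Request:
send_rows([
  [[0,0,0],0],
  [[0,0,0],0],
  [[0,0,0],0],
  [[0,0,0],0],
  [[0,0,0],0],
])

```text
clock: 13.3
tool_pos: [0.5384, -0.2678, 0.1606]
orientation: [-180.0, 0.0, -164.6]
force: [-0.4, -0.1, -1.1]
opening: 0.0602
gripper_force: 30.0
```

```bash
python3 plan.py "[[0.540,-0.2688,0.122,-164.6]]"; python3 look.py cr.png side:230,325,120,90 top:350,205,100,75
```

```text
now 13.3 [ 0.5384 -0.2678  0.1606] [-1.7999e+02  3.0000e-02 -1.6461e+02] open 0.0602 grip 29.98 F [-0.4 -0.1 -1.1]
   [-0.0016, -0.0018, 0.0483] -0.0001
  -> [0.54, -0.2688, 0.122, -164.6]
```

View pics/cr.png

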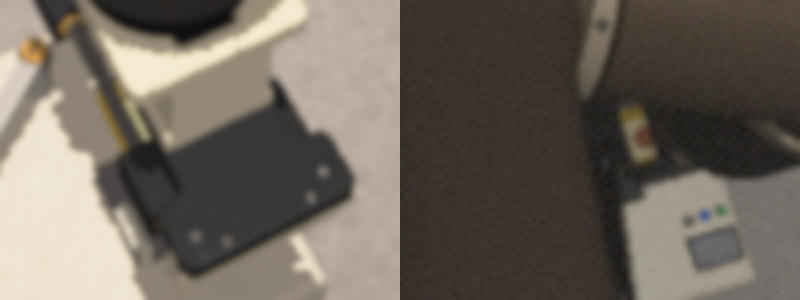

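```bash
python3 - <<'E'
import pickle
import numpy as np, cv2
from h import at_z
P=pickle.load(open("P0.pkl","rb"))["side"]
im=cv2.cvtColor(cv2.imread("pics/puck2.png"),cv2.COLOR_BGR2HSV).astype(int)
for f in(150,165,180):
    x,y,w,h=291,258,16,16; s=im[y:y+h,x:x+w]; m=(s[...,0]<12)&(s[...,1]>f-30)
    c=np.argwhere(m)[:,::-1].mean(0)+[x,y]; print(m.sum(),c,at_z(P,c,.027))
E
```

```text
11 [298.36363636 266.09090909] [ 0.6282915  -0.02870767  0.027     ]
11 [298.36363636 266.09090909] [ 0.6282915  -0.02870767  0.027     ]
8 [298.5 266. ] [ 0.62862329 -0.0285326   0.027     ]
```

```bash
python3 plan.py "[[0.5413,-0.2687,0.132,-164.6]]"
```

```text
now 13.4 [ 0.5382 -0.2679  0.1606] [-1.7999e+02  2.0000e-02 -1.6461e+02] open 0.0598 grip 29.98 F [-0.1 -0.2  0.5]
   [-0.0034, -0.002, 0.0358] -0.0001
  -> [0.5413, -0.2687, 0.132, -164.6]
```

Request:
send_rows([
  [[-0.0034,-0.002,0.008],0],
  [[-0.0034,-0.002,0.016],0],
  [[-0.0034,-0.002,0.024],0],
  [[-0.0034,-0.002,0.032],0],
  [[-0.0034,-0.002,0.036],0],
])

```text
clock: 13.82
tool_pos: [0.5403, -0.2692, 0.13]
orientation: [179.9, -0.1, -164.7]
force: [0.4, 0.4, -1.2]
opening: 0.0592
gripper_force: 30.0
```

Request:
send_rows([
  [[0,0,0],0],
  [[0,0,0],0],
  [[0,0,0],0],
  [[0,0,0],0],
  [[0,0,0],0],
])

```text
clock: 14.23
tool_pos: [0.5411, -0.2694, 0.132]
orientation: [-180.0, 0.0, -164.6]
force: [1.1, 0.8, 0.2]
opening: 0.0596
gripper_force: 30.0
```

```bash
python3 plan.py "[[0.5413,-0.2687,0.120,-164.6]]"
```

```text
now 14.2333 [ 0.5411 -0.2694  0.132 ] [-1.7998e+02  4.0000e-02 -1.6465e+02] open 0.0596 grip 29.98 F [1.1 0.8 0.2]
   [-0.0004, 0.0007, 0.015] -0.0005
  -> [0.5413, -0.2687, 0.12, -164.6]
```

Request:
send_rows([
  [[0,0.0005,0.003],0],
  [[0,0.0005,0.006],0],
  [[0,0.0005,0.009],0],
  [[0,0.0005,0.012],0],
  [[0,0.0005,0.015],0],
])

```text
clock: 14.65
tool_pos: [0.5407, -0.2689, 0.1193]
orientation: [180.0, -0.0, -164.7]
force: [-0.2, -0.5, -0.8]
opening: 0.0597
gripper_force: 30.0
```

Request:
send_rows([
  [[0,0,0.002],0],
  [[0,0,0.004],0],
  [[0,0,0.006],0],
  [[0,0,0.008],0],
  [[0,0,0.008],0],
])

```text
clock: 15.07
tool_pos: [0.5407, -0.2689, 0.1128]
orientation: [180.0, -0.0, -164.7]
force: [-0.0, -0.1, -1.2]
opening: 0.0596
gripper_force: 30.0
```

Request:
send_rows([
  [[0,0,0.0005],0],
  [[0,0,0.001],0],
  [[0,0,0.0015],0],
  [[0,0,0.002],0],
  [[0,0,0.0025],0],
])

```text
clock: 15.48
tool_pos: [0.5408, -0.2689, 0.1112]
orientation: [-180.0, 0.0, -164.6]
force: [-0.4, 0.9, 0.0]
opening: 0.0601
gripper_force: 30.0
```

Request:
send_rows([
  [[0,0,0.0005],0],
  [[0,0,0.001],0],
  [[0,0,0.0015],0],
  [[0,0,0.0015],0],
  [[0,0,0.0015],0],
])

```text
clock: 15.9
tool_pos: [0.5408, -0.2689, 0.1101]
orientation: [-180.0, 0.0, -164.6]
force: [-0.8, -0.1, 2.0]
opening: 0.0597
gripper_force: 30.0
```

Request:
send_rows([
  [[0,0,0.0003],0],
  [[0,0,0.0006],0],
  [[0,0,0.0006],0],
  [[0,0,0.0006],0],
  [[0,0,0.0006],0],
])

```text
clock: 16.32
tool_pos: [0.5408, -0.2689, 0.1101]
orientation: [-180.0, 0.0, -164.6]
force: [-1.7, 1.5, 6.3]
opening: 0.0596
gripper_force: 30.0
```

Request:
send_rows([
  [[0,0,0],0],
  [[0,0,0],0],
  [[0,0,0],0],
  [[0,0,0],0],
  [[0,0,0],0],
])

```text
clock: 16.73
tool_pos: [0.5408, -0.2689, 0.1101]
orientation: [-180.0, 0.0, -164.6]
force: [-2.3, 0.1, 6.7]
opening: 0.0595
gripper_force: 30.0
```

Seated at the expected height. Release, then lift straight.

Request:
send_rows([
  [[0,0,0],0],
  [[0,0,0],0],
  [[0,0,0],0],
  [[0,0,0],0],
  [[0,0,0],0],
], gripper=1)

```text
clock: 17.15
tool_pos: [0.5408, -0.2689, 0.1094]
orientation: [180.0, -0.0, -164.7]
force: [-0.2, -0.0, 0.3]
opening: 0.0853
gripper_force: 0.0
```

Request:
send_rows([
  [[0,0,0],0],
  [[0,0,0],0],
  [[0,0,0],0],
  [[0,0,-0.02],0],
  [[0,0,-0.04],0],
])

```text
clock: 17.57
tool_pos: [0.5401, -0.2688, 0.1409]
orientation: [179.9, -0.1, -164.7]
force: [0.5, -0.0, 0.4]
opening: 0.0874
gripper_force: 0.0
```

Request:
send_rows([
  [[0,0,-0.03],0],
  [[0,0,-0.06],0],
  [[0,0,-0.08],0],
  [[0,0,-0.08],0],
  [[0,0,-0.08],0],
])

```text
clock: 17.98
tool_pos: [0.5412, -0.2689, 0.2066]
orientation: [-179.9, 0.1, -164.7]
force: [-0.5, -0.4, 0.1]
opening: 0.0876
gripper_force: 0.0
```

```bash
python3 - <<'E'
from plan import *
cr=np.array([.5408,-.2689]); a=np.radians(105.4); R=np.array([[np.cos(a),-np.sin(a)],[np.sin(a),np.cos(a)]])
pv=cr+R@[.085,.034]; print("pivot",pv)
def knob(c,r=.055): t=np.radians(105.4+102.7)+c; return pv+r*np.array([np.cos(t),np.sin(t)]),np.degrees(t)
print(knob(.44),knob(1.78))
# tool y tangent -> tool x along the arm: yaw = t or t+180
k,t=knob(.44)
plan([[k[0],k[1],.18,t-360],[k[0],k[1],.146,t-360]])
p=ctrl.snapshot("side"); save(p,"rel.png")
E
```

```text
pivot [ 0.48544849 -0.1959808 ]
(array([ 0.45258691, -0.24008428]), np.float64(233.31014298575627)) (array([ 0.52086536, -0.23805983]), np.float64(310.0864875332866))
now 17.9833 [ 0.5412 -0.2689  0.2066] [-1.7995e+02  1.3000e-01 -1.6465e+02] open 0.0876 grip 0.0 F [-0.5 -0.4  0.1]
   [0.0486, 0.0321, 0.0166] -0.2109
   [0.0356, 0.0461, 0.0166] -0.2109
  -> [np.float64(0.45258691024358194), np.float64(-0.24008427719453668), 0.18, np.float64(-126.68985701424373)]
   [0.0, -0.0, 0.0425] -0.0
  -> [np.float64(0.45258691024358194), np.float64(-0.24008427719453668), 0.146, np.float64(-126.68985701424373)]
```

Request:
send_rows([
  [[0.025,0.016,0],-0.07],
  [[0.0486,0.0321,0.0166],-0.14],
  [[0.0486,0.0321,0.0166],-0.211],
  [[0.0486,0.0321,0.0166],-0.211],
  [[0.0486,0.0321,0.0166],-0.211],
], gripper=0.27)

```text
clock: 18.45
tool_pos: [0.4965, -0.2545, 0.1918]
orientation: [180.0, -0.0, -145.8]
force: [0.3, 0.3, 0.3]
opening: 0.0598
gripper_force: 0.0
```

Request:
send_rows([
  [[0.018,0.023,0],-0.07],
  [[0.0356,0.0461,0.0166],-0.14],
  [[0.0356,0.0461,0.0166],-0.211],
  [[0.0356,0.0461,0.0166],-0.211],
  [[0.0356,0.0461,0.0166],-0.211],
])

```text
clock: 18.87
tool_pos: [0.4533, -0.2403, 0.1793]
orientation: [-179.9, 0.0, -127.0]
force: [0.1, -0.2, 0.6]
opening: 0.0271
gripper_force: 0.0
```

Request:
send_rows([
  [[0,0,0],0],
  [[0,0,0],0],
  [[0,0,0],0],
  [[0,0,0],0],
  [[0,0,0],0],
])

```text
clock: 19.28
tool_pos: [0.4524, -0.2401, 0.1789]
orientation: [180.0, -0.0, -126.7]
force: [-0.3, 0.3, 0.8]
opening: 0.024
gripper_force: 0.0
```

```bash
python3 plan.py "[[0.4526,-0.2401,0.146,-126.7]]"; python3 look.py kn.png side:190,315,140,105 top:350,205,100,75
```

```text
now 19.2833 [ 0.4524 -0.2401  0.1789] [ 180.     -0.   -126.72] open 0.024 grip 0.0 F [-0.3  0.3  0.8]
   [-0.0002, -0.0002, 0.0412] -0.0003
  -> [0.4526, -0.2401, 0.146, -126.7]
```

View pics/kn.png

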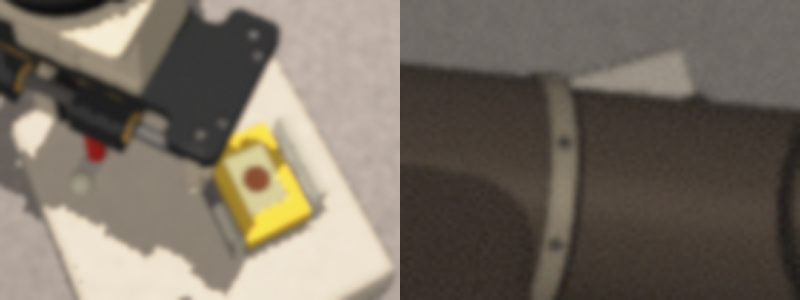

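Request:
send_rows([
  [[0,0,0.01],0],
  [[0,0,0.02],0],
  [[0,0,0.03],0],
  [[0,0,0.041],0],
  [[0,0,0.041],0],
])

```text
clock: 19.8
tool_pos: [0.451, -0.2398, 0.1438]
orientation: [179.8, -0.1, -126.7]
force: [0.7, -0.8, 0.6]
opening: 0.0236
gripper_force: 0.0
```

```bash
cat > arc.py <<'E'
import sys
from h import *
from scipy.spatial.transform import Rotation as Rn
# arc.py c_from c_to ncalls : 5 rows per call, TCP clip angle, commands chained from the ideal pose
pv=np.array([.4854,-.1960]); T0=105.4+102.7-360
def pose(c): t=np.radians(T0)+c; return pv+.055*np.array([np.cos(t),np.sin(t)]),np.degrees(t)
a,b,n=float(sys.argv[1]),float(sys.argv[2]),int(sys.argv[3]); z=float(sys.argv[4]) if len(sys.argv)>4 else None
o=ctrl.get_obs(); k=np.array(o["tool_pos"]); d=k[:2]-pv
print("now",o["clock"],k.round(4),np.round(o["orientation"],2),"F",np.round(o["force"],1),"tcp c",round(np.arctan2(d[1],d[0])%(2*np.pi)-np.radians(T0+360),3),"r",np.hypot(*d).round(4))
S=np.linspace(a,b,n*5+1)
for i in range(n):
    p0,y0=pose(S[5*i]); R=Rn.from_euler("z",y0,degrees=True).as_matrix()[:2,:2]
    rows=[]
    for c in S[5*i+1:5*i+6]:
        p,y=pose(c); s=R.T@(p-p0); rows.append([[round(s[0]/.8,3),round(-s[1]/.8,3),0],round(-(y-y0)/90,3)])
    print(rows)
E
python3 arc.py 0.44 1.88 4
```

```text
now 19.8 [ 0.451  -0.2398  0.1438] [ 1.7981e+02 -8.0000e-02 -1.2670e+02] F [ 0.7 -0.8  0.6] tcp c 0.414 r 0.0557
[[[np.float64(-0.0), np.float64(-0.005), 0], np.float64(-0.046)], [[np.float64(-0.001), np.float64(-0.01), 0], np.float64(-0.092)], [[np.float64(-0.002), np.float64(-0.015), 0], np.float64(-0.138)], [[np.float64(-0.003), np.float64(-0.02), 0], np.float64(-0.183)], [[np.float64(-0.004), np.float64(-0.024), 0], np.float64(-0.229)]]
[[[np.float64(-0.0), np.float64(-0.005), 0], np.float64(-0.046)], [[np.float64(-0.001), np.float64(-0.01), 0], np.float64(-0.092)], [[np.float64(-0.002), np.float64(-0.015), 0], np.float64(-0.138)], [[np.float64(-0.003), np.float64(-0.02), 0], np.float64(-0.183)], [[np.float64(-0.004), np.float64(-0.024), 0], np.float64(-0.229)]]
[[[np.float64(-0.0), np.float64(-0.005), 0], np.float64(-0.046)], [[np.float64(-0.001), np.float64(-0.01), 0], np.float64(-0.092)], [[np.float64(-0.002), np.float64(-0.015), 0], np.float64(-0.138)], [[np.float64(-0.003), np.float64(-0.02), 0], np.float64(-0.183)], [[np.float64(-0.004), np.float64(-0.024), 0], np.float64(-0.229)]]
[[[np.float64(-0.0), np.float64(-0.005), 0], np.float64(-0.046)], [[np.float64(-0.001), np.float64(-0.01), 0], np.float64(-0.092)], [[np.float64(-0.002), np.float64(-0.015), 0], np.float64(-0.138)], [[np.float64(-0.003), np.float64(-0.02), 0], np.float64(-0.183)], [[np.float64(-0.004), np.float64(-0.024), 0], np.float64(-0.229)]]
```

Request:
send_rows([
  [[0,-0.005,0],-0.046],
  [[-0.001,-0.01,0],-0.092],
  [[-0.002,-0.015,0],-0.138],
  [[-0.003,-0.02,0],-0.183],
  [[-0.004,-0.024,0],-0.229],
])

```text
clock: 20.22
tool_pos: [0.4693, -0.249, 0.1457]
orientation: [179.9, -0.0, -105.9]
force: [0.3, 0.7, -0.6]
opening: 0.0239
gripper_force: 0.4
```

Request:
send_rows([
  [[0,-0.005,0],-0.046],
  [[-0.001,-0.01,0],-0.092],
  [[-0.002,-0.015,0],-0.138],
  [[-0.003,-0.02,0],-0.183],
  [[-0.004,-0.024,0],-0.229],
])

```text
clock: 20.63
tool_pos: [0.4887, -0.2512, 0.1457]
orientation: [179.9, 0.0, -85.3]
force: [-1.1, 0.4, -0.1]
opening: 0.0236
gripper_force: 0.4
```

```bash
python3 arc.py 1.16 1.88 6|head -1;python3 - <<'E'
from h import *
p=ctrl.snapshot("side")
for b in ctrl.boxes_of(p,"clip_knob")[:1]+ctrl.boxes_of(p,"slide")[:2]: print(b)
E
```

```text
now 20.6333 [ 0.4887 -0.2512  0.1457] [ 1.7993e+02  1.0000e-02 -8.5260e+01] F [-1.1  0.4 -0.1] tcp c 1.139 r 0.0553
{'xy': [0.5027, 0.9079], 'conf': 0.9}
{'xy': [0.5116, 0.3829], 'conf': 0.83}
```

Request:
send_rows([
  [[0,-0.005,0],-0.046],
  [[-0.001,-0.01,0],-0.092],
  [[-0.002,-0.015,0],-0.138],
  [[-0.003,-0.02,0],-0.183],
  [[-0.004,-0.024,0],-0.229],
])

```text
clock: 21.2
tool_pos: [0.5074, -0.2465, 0.146]
orientation: [180.0, 0.0, -64.8]
force: [-2.1, -0.2, -0.6]
opening: 0.0239
gripper_force: 0.4
```

Request:
send_rows([
  [[0,-0.004,0],-0.04],
  [[-0.001,-0.008,0],-0.08],
  [[-0.001,-0.012,0],-0.115],
  [[-0.002,-0.015,0],-0.145],
  [[-0.003,-0.018,0],-0.17],
])

```text
clock: 21.62
tool_pos: [0.5188, -0.2388, 0.1463]
orientation: [179.9, 0.0, -49.6]
force: [-1.8, -4.5, 2.1]
opening: 0.0238
gripper_force: 2.0
```

```bash
python3 arc.py 1.79 1.9 1
```

```text
now 21.6167 [ 0.5188 -0.2388  0.1463] [ 1.7989e+02  3.0000e-02 -4.9560e+01] F [-1.8 -4.5  2.1] tcp c 1.743 r 0.0542
[[[np.float64(-0.0), np.float64(-0.002), 0], np.float64(-0.014)], [[np.float64(-0.0), np.float64(-0.003), 0], np.float64(-0.028)], [[np.float64(-0.0), np.float64(-0.005), 0], np.float64(-0.042)], [[np.float64(-0.0), np.float64(-0.006), 0], np.float64(-0.056)], [[np.float64(-0.0), np.float64(-0.008), 0], np.float64(-0.07)]]
```

Request:
send_rows([
  [[0,-0.002,0],-0.014],
  [[0,-0.004,0],-0.028],
  [[0,-0.006,0],-0.042],
  [[0,-0.008,0],-0.056],
  [[0,-0.009,0],-0.06],
])

```text
clock: 22.03
tool_pos: [0.5254, -0.2335, 0.1463]
orientation: [-180.0, -0.0, -44.1]
force: [-1.1, -3.8, 1.9]
opening: 0.024
gripper_force: 1.7
```

```bash
python3 arc.py 1.79 1.9 1|head -1
```

```text
now 22.0333 [ 0.5254 -0.2335  0.1463] [-1.800e+02 -2.000e-02 -4.407e+01] F [-1.1 -3.8  1.9] tcp c 1.898 r 0.0549
```

Request:
send_rows([
  [[0,0.004,0],0],
  [[0,0.0075,0],0],
  [[0,0.0075,0],0],
  [[0,0.0075,0],0],
  [[0,0.0075,0],0],
])

```text
clock: 22.45
tool_pos: [0.521, -0.2377, 0.1461]
orientation: [-180.0, 0.0, -44.2]
force: [-0.4, -0.7, 0.7]
opening: 0.0237
gripper_force: 0.0
```

Request:
send_rows([
  [[0,0,-0.01],0],
  [[0,0,-0.03],0],
  [[0,0,-0.05],0],
  [[0,0,-0.06],0],
  [[0,0,-0.06],0],
])

```text
clock: 22.87
tool_pos: [0.5222, -0.238, 0.1966]
orientation: [-179.9, -0.2, -44.1]
force: [1.1, -0.7, -0.1]
opening: 0.0237
gripper_force: 0.0
```

```bash
python3 look.py on.png side:190,315,140,105 top:350,205,100,75; python3 plan.py "[]"
```

```text
now 22.9667 [ 0.5209 -0.2377  0.1942] [-1.7996e+02 -1.0000e-02 -4.4150e+01] open 0.0237 grip 0.0 F [-0.1  0.3  0. ]
```

View pics/on.png

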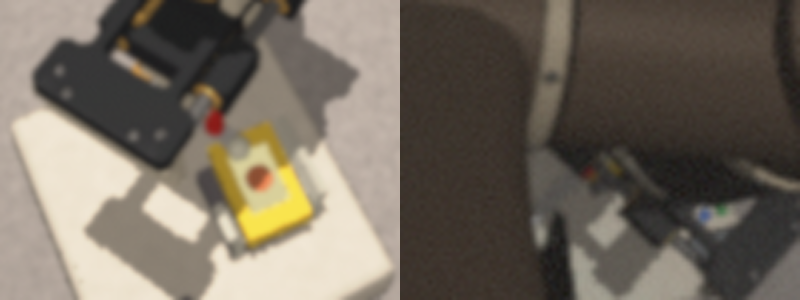

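Request:
send_rows([
  [[0,0,0],0],
  [[0,0,0],0],
  [[0,0,0],0],
  [[0,0,0],0],
  [[0,0,0],0],
])

```text
clock: 23.38
tool_pos: [0.5209, -0.2378, 0.1938]
orientation: [180.0, 0.0, -44.1]
force: [0.0, -0.8, 0.3]
opening: 0.0236
gripper_force: 0.0
```

Request:
send_rows([
  [[0,0,0],0],
  [[0,0,0],0],
  [[0,0,0],0],
  [[0,0,0],0],
  [[0,0,0],0],
])

```text
clock: 23.8
tool_pos: [0.521, -0.2378, 0.1942]
orientation: [-180.0, -0.0, -44.1]
force: [0.1, 0.2, -0.3]
opening: 0.0236
gripper_force: 0.0
```

Request:
send_rows([
  [[0,0,0],0],
  [[0,0,0],0],
  [[0,0,0],0],
  [[0,0,0],0],
  [[0,0,0],0],
])

```text
clock: 24.22
tool_pos: [0.521, -0.2378, 0.1942]
orientation: [-180.0, -0.0, -44.1]
force: [-0.2, 1.1, 0.2]
opening: 0.0233
gripper_force: 0.0
```

Request:
send_rows([
  [[0,0,0],0],
  [[0,0,0],0],
  [[0,0,0],0],
  [[0,0,0],0],
  [[0,0,0],0],
])

```text
clock: 24.63
tool_pos: [0.5211, -0.2378, 0.1942]
orientation: [-180.0, -0.0, -44.1]
force: [0.2, 0.2, -1.3]
opening: 0.024
gripper_force: 0.0
```

Request:
send_rows([
  [[0,0,0],0],
  [[0,0,0],0],
  [[0,0,0],0],
  [[0,0,0],0],
  [[0,0,0],0],
])

```text
clock: 25.05
tool_pos: [0.521, -0.2378, 0.1942]
orientation: [180.0, -0.0, -44.1]
force: [-0.0, 0.5, 0.3]
opening: 0.0235
gripper_force: 0.0
```

Request:
send_rows([
  [[0,0,0],0],
  [[0,0,0],0],
  [[0,0,0],0],
  [[0,0,0],0],
  [[0,0,0],0],
])

```text
clock: 25.47
tool_pos: [0.521, -0.2378, 0.1942]
orientation: [180.0, -0.0, -44.1]
force: [0.3, -0.2, 0.1]
opening: 0.0234
gripper_force: 0.0
```

Request:
send_rows([
  [[0,0,0],0],
  [[0,0,0],0],
  [[0,0,0],0],
  [[0,0,0],0],
  [[0,0,0],0],
])

```text
clock: 25.88
tool_pos: [0.521, -0.2378, 0.1942]
orientation: [-180.0, -0.0, -44.1]
force: [0.9, 0.7, 0.3]
opening: 0.0237
gripper_force: 0.0
```

```bash
python3 - <<'E'
from plan import *
import subprocess
pv=np.array([.4854,-.1960]); t=np.radians(105.4+102.7)+1.785; k=pv+.055*np.array([np.cos(t),np.sin(t)])
plan([[k[0],k[1],.146,np.degrees(t)-360]])
E
python3 arc.py 1.785 -0.02 5
```

```text
now 25.8833 [ 0.521  -0.2378  0.1942] [-180.     -0.    -44.14] open 0.0237 grip 0.0 F [0.9 0.7 0.3]
   [0.0001, 0.0001, 0.0602] 0.061
  -> [np.float64(0.5210268283955375), np.float64(-0.23790142119874846), 0.146, np.float64(-49.62703356914801)]
now 25.8833 [ 0.521  -0.2378  0.1942] [-180.     -0.    -44.14] F [0.9 0.7 0.3] tcp c 1.786 r 0.0549
[[[np.float64(-0.0), np.float64(0.005), 0], np.float64(0.046)], [[np.float64(-0.001), np.float64(0.01), 0], np.float64(0.092)], [[np.float64(-0.002), np.float64(0.015), 0], np.float64(0.138)], [[np.float64(-0.003), np.float64(0.02), 0], np.float64(0.184)], [[np.float64(-0.004), np.float64(0.024), 0], np.float64(0.23)]]
[[[np.float64(-0.0), np.float64(0.005), 0], np.float64(0.046)], [[np.float64(-0.001), np.float64(0.01), 0], np.float64(0.092)], [[np.float64(-0.002), np.float64(0.015), 0], np.float64(0.138)], [[np.float64(-0.003), np.float64(0.02), 0], np.float64(0.184)], [[np.float64(-0.004), np.float64(0.024), 0], np.float64(0.23)]]
[[[np.float64(-0.0), np.float64(0.005), 0], np.float64(0.046)], [[np.float64(-0.001), np.float64(0.01), 0], np.
[... 151 characters left out ...]
float64(-0.004), np.float64(0.024), 0], np.float64(0.23)]]
[[[np.float64(-0.0), np.float64(0.005), 0], np.float64(0.046)], [[np.float64(-0.001), np.float64(0.01), 0], np.float64(0.092)], [[np.float64(-0.002), np.float64(0.015), 0], np.float64(0.138)], [[np.float64(-0.003), np.float64(0.02), 0], np.float64(0.184)], [[np.float64(-0.004), np.float64(0.024), 0], np.float64(0.23)]]
[[[np.float64(-0.0), np.float64(0.005), 0], np.float64(0.046)], [[np.float64(-0.001), np.float64(0.01), 0], np.float64(0.092)], [[np.float64(-0.002), np.float64(0.015), 0], np.float64(0.138)], [[np.float64(-0.003), np.float64(0.02), 0], np.float64(0.184)], [[np.float64(-0.004), np.float64(0.024), 0], np.float64(0.23)]]
```

Request:
send_rows([
  [[0,0,0.015],0.03],
  [[0,0,0.03],0.06],
  [[0,0,0.045],0.061],
  [[0,0,0.06],0.061],
  [[0,0,0.06],0.061],
])

```text
clock: 26.3
tool_pos: [0.5198, -0.2375, 0.1439]
orientation: [179.9, 0.2, -49.7]
force: [-0.6, -0.4, -0.6]
opening: 0.0237
gripper_force: 0.0
```

Request:
send_rows([
  [[0,0.005,0],0.046],
  [[-0.001,0.01,0],0.092],
  [[-0.002,0.015,0],0.138],
  [[-0.003,0.02,0],0.184],
  [[-0.004,0.024,0],0.23],
])

```text
clock: 26.72
tool_pos: [0.5047, -0.2478, 0.1469]
orientation: [-179.9, -0.0, -70.5]
force: [0.7, 0.2, -0.7]
opening: 0.0237
gripper_force: 0.5
```

Request:
send_rows([
  [[0,0.005,0],0.046],
  [[-0.001,0.01,0],0.092],
  [[-0.002,0.015,0],0.138],
  [[-0.003,0.02,0],0.184],
  [[-0.004,0.024,0],0.23],
])

```text
clock: 27.13
tool_pos: [0.4855, -0.2514, 0.147]
orientation: [-179.9, -0.0, -91.2]
force: [0.1, -0.1, -0.5]
opening: 0.0238
gripper_force: 0.4
```

Request:
send_rows([
  [[0,0.005,0],0.046],
  [[-0.001,0.01,0],0.092],
  [[-0.002,0.015,0],0.138],
  [[-0.003,0.02,0],0.184],
  [[-0.004,0.024,0],0.23],
])

```text
clock: 27.55
tool_pos: [0.4664, -0.2478, 0.1471]
orientation: [-179.9, 0.0, -111.9]
force: [0.6, 0.7, -0.6]
opening: 0.0236
gripper_force: 0.4
```

Request:
send_rows([
  [[0,0.005,0],0.046],
  [[-0.001,0.01,0],0.092],
  [[-0.002,0.015,0],0.138],
  [[-0.003,0.02,0],0.184],
  [[-0.004,0.024,0],0.23],
])

```text
clock: 27.97
tool_pos: [0.4498, -0.2377, 0.1471]
orientation: [-179.9, 0.0, -132.6]
force: [0.4, 0.1, -0.4]
opening: 0.0237
gripper_force: 0.4
```

```bash
python3 arc.py 0.34 0.0 1
```

```text
now 27.9667 [ 0.4498 -0.2377  0.1471] [-1.7992e+02  4.0000e-02 -1.3262e+02] F [ 0.4  0.1 -0.4] tcp c 0.374 r 0.0548
[[[np.float64(-0.0), np.float64(0.005), 0], np.float64(0.043)], [[np.float64(-0.001), np.float64(0.009), 0], np.float64(0.087)], [[np.float64(-0.001), np.float64(0.014), 0], np.float64(0.13)], [[np.float64(-0.003), np.float64(0.018), 0], np.float64(0.173)], [[np.float64(-0.004), np.float64(0.023), 0], np.float64(0.216)]]
```

Request:
send_rows([
  [[0,0.005,0],0.043],
  [[-0.001,0.009,0],0.087],
  [[-0.001,0.014,0],0.13],
  [[-0.003,0.018,0],0.173],
  [[-0.004,0.022,0],0.216],
])

```text
clock: 28.38
tool_pos: [0.4389, -0.2235, 0.147]
orientation: [-179.9, 0.0, -152.0]
force: [1.8, -0.7, -1.0]
opening: 0.0237
gripper_force: 0.4
```

Request:
send_rows([
  [[0,0,0],0],
  [[0,0,0],0],
  [[0,-0.004,0],0],
  [[0,-0.0075,0],0],
  [[0,-0.0075,0],0],
])

```text
clock: 28.8
tool_pos: [0.4419, -0.2292, 0.1462]
orientation: [-180.0, 0.0, -151.8]
force: [-0.0, 0.6, -1.1]
opening: 0.0237
gripper_force: 0.0
```

Request:
send_rows([
  [[0,0,0],0],
  [[0,0,-0.02],0],
  [[0,0,-0.06],0],
  [[0,0,-0.1],0],
  [[0,0,-0.12],0],
])

```text
clock: 29.22
tool_pos: [0.4424, -0.2292, 0.2456]
orientation: [-179.8, 0.1, -151.8]
force: [1.3, -1.0, 0.6]
opening: 0.0239
gripper_force: 0.0
```

Request:
send_rows([
  [[0,0,-0.04],0],
  [[0,0,-0.08],0],
  [[0,0,-0.1],0],
  [[0,0,-0.1],0],
  [[0,0,-0.1],0],
])

```text
clock: 29.63
tool_pos: [0.4416, -0.2287, 0.3229]
orientation: [-179.9, 0.1, -151.9]
force: [0.1, 0.1, -0.4]
opening: 0.0232
gripper_force: 0.0
```

```bash
python3 look.py off.png side:190,315,140,105 top:350,205,100,75; python3 plan.py "[]"
```

```text
now 29.7333 [ 0.4408 -0.2285  0.3212] [ 1.7993e+02 -5.0000e-02 -1.5187e+02] open 0.0234 grip 0.0 F [ 0.5  0.1 -0.1]
```

View pics/off.png

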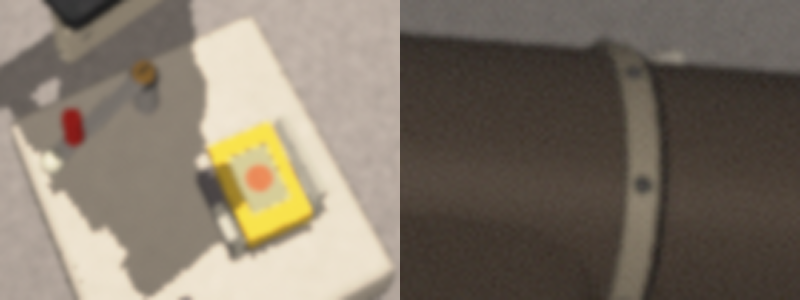

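```bash
python3 - <<'E'
from h import *
p=ctrl.snapshot("side")
pv=np.array([.4854,-.1960]); k=at_z(p,(215.2,359.5),.084)[:2]; d=k-pv
c=np.arctan2(d[1],d[0])%(2*np.pi)-np.radians(208.1); print("clip",c,"r",np.hypot(*d))
x,y,w,h=268,365,28,28; s=cv2.cvtColor(p["color"],cv2.COLOR_RGB2HSV)[y:y+h,x:x+w].astype(int); m=(s[...,0]<14)&(s[...,1]>115)
u=np.argwhere(m)[:,::-1].mean(0)+[x,y]; q=at_z(p,u,.062)[:2]; print("slide",q,m.sum(), "vs cradle side .5398,-.2691")
if c<.28 and np.linalg.norm(q-[.5398,-.2691])<.004: print(ctrl.close_job())
E
```

```text
clip 0.13472331928344383 r 0.05669299650777076
slide [ 0.54038881 -0.26863881] 64 vs cradle side .5398,-.2691
the job is handed in; nothing more can be done
None
```

The job is handed in, with no verdict returned: the slide lies flat in the cradle within about 1 mm by camera, it was clipped for over 3 s hands-off, the clip is back at about 0.13 rad, and nothing was knocked over that I saw.

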